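# Put the whetstones away in order of grit

### The arm

A 6-joint arm with a two-finger parallel gripper is mounted at the origin on a cart in front of the work surface, level with it; the furniture and walls round the work are solid. World frame = base frame: x ahead of the robot, y to its left, z up, the work surface at z = 0. Lengths are in m, angles in degrees, forces in N, time in s.
With the tool pointing down it reaches from about 0.3 to 0.75 m from the base axis. Payload 8.5 kg.
Tool frame: the origin (TCP) lies midway between the tips of the shut fingers; the grasp point (between the pads) lies 19 mm behind it; z points along the fingers, y is the line along which they close (so a half turn about z gives the same grasp; the last joint's range is limited). The gripper opens to 85 mm and grips with 20 to 120 N. Pads are 22 mm wide; open, the fingers measure 114 mm over their backs; the gripper's body (76 mm by 85 mm) begins 54 mm behind the grasp point. The pads swing forward as they close: fully open they stand 13 mm farther back than shut.
Start: joints at [60.201, 21.807, 74.336, -0, 83.858, -12.336], TCP at [0.165, 0.525, 0.231] pointing down, gripper open.
Joint ranges: [-178.18, 178.18], [-50.72, 133.34], [12.68, 142.11], [-81.47, 261.47], [9.98, 163.14], [-165.26, 165.26]. Speed limits (degrees/s): [136.94, 136.94, 180, 180, 180, 180].

### API

Orientations are given as a 3x3 rotation matrix whose columns are the frame's x, y, z axes.
In Python, from rig import env, viewer, recognise, pinpoint gives the robot as it stands.
- The arm moves only by the tool move_arm, never from a script. Its argument "plan" is text: rows parted by semicolons, each of 7 numbers parted by spaces: the shift along the tool's x, y, z in m, then the turn, a rotation vector about the tool's x, y, z in rad, then the finger opening in m, from 0 to 0.0854. A call has 1 to 12 rows; each row shifts and turns the commanded pose from where the row before left it, along the tool's axes as they then stand; what a row does not reach is not made up. A row lasts 1/8 s, in which the tool goes at most 62.5 mm and 10.7 degrees, less where a joint would pass 70% of its speed; a pose out of reach is approached as far as the arm can. A call is refused whole if a number of a shift passes 0.0625 or a number of a turn 0.188, either way. A call with a gripper value outside its range is refused whole. The fingers move at their own pace and stop on an object; "grip_force" is the grip in N (left out, the last holds). Time passes only in rows, so rows that do not move let the fingers close. It gives the time, the measured TCP pose, the force, the opening and the grip force at its end, in the units of the state.
- env.observe(): the state, without advancing time (a new reading comes with each control period).
- viewer.get_image(name): name is "side" or "top" or "wrist"; returns (picture, depth): 384x512x3 uint8, red, green, blue; 384x512 float32, m along the optical axis (not along the pixel's ray), 0 where there is no reading.
- viewer.calibration(name): a dict with "fx", "fy", "cx", "cy" (pixels), "R" (3x3) and "t" (3): a world point X has camera coordinates R X + t. Camera axes: x right, y down, z forward; pixel columns grow to the right and rows downward; lengths in m; the calibration is good to about 2 mm. A picture is of the moment at which its call begins: read the wrist's pose just before it. calibration takes no time and is no camera call; for the wrist camera it gives the pose at the moment of the call.
- env.close_job(): hands the job in; it is judged then, once.
Trained networks look in the newest picture that a camera, given by its name, has taken for a name from the list of things; names that differ only in an ending like _2 or _b are one class to them, and where a whole thing is asked for, a point or a joint stands for the part that bears it (a point fixed in the world has none). Each returns a list of dicts, best first, with "conf" (0 to 1); they miss things now and then, are a little off and sometimes report something else, mostly with a low value. They report only what shows in the picture. A call takes as long as a camera call.
- recognise(camera, name): "extent" ([centre column, centre row, width, height] in pixels, round what is visible of it).
- pinpoint(camera, name): "pixel" ([column, row] in pixels: a listed point, or the origin of a listed thing).
The state is a dict: "time_s": time; "q": joint angles; "qvel": joint speeds; "joint_efforts": joint torques, N m; "position": TCP position; "tool_rot": TCP orientation; "ft_force": force on the tool from outside, world axes, zero at the start; "wrist_torque": the same for the moment, N m; "grip_width": finger opening in m; "gripper_force": force on a finger pad.
Only numpy, scipy, OpenCV 4.12 (cv2) and the standard library are available. Lean on these libraries where they do the work, as an engineer would, in place of code of your own. Each camera call takes 0.05 s, during which the arm holds its last target. There are 200 camera calls.

### The job

The knife is sharp, so clear the whetstones away: lift the red pawl of the stone holder, slide the jaw back and take out the white stone. Then have all four stones lying flat on the wooden drying rack, one in each bay between the steel dowels, set square across both rails and centred on them, in order of shade with the darkest in the bay nearest the stone holder and the white one farthest from it.

Things in the scene. Friction and masses are not known exactly. Their poses are not given: they have to be found in the camera images.
- stone_charcoal: Whetstone, almost black (coarsest): a plain block 110 (its x) x 36 (its y) x 25 mm (z), about 0.22 kg. Origin: centre of its underside. It starts flat on the worktop.
- stone_slate: Whetstone, dark slate grey: a plain block 110 (its x) x 36 (its y) x 25 mm (z), about 0.22 kg. Origin: centre of its underside. It starts flat on the worktop.
- stone_pale: Whetstone, light grey, between the slate grey and the white one in shade: a plain block 110 (its x) x 36 (its y) x 25 mm (z), about 0.22 kg. Origin: centre of its underside. It starts flat on the worktop.
- stone_white: Whetstone, off-white (finest): a plain block 110 (its x) x 36 (its y) x 25 mm (z), about 0.22 kg. Origin: centre of its underside. It starts clamped in the holder along the holder's x, underside 12 mm above the worktop, centre at the holder's x = 45 mm; its long sides stand free, so it can be gripped across its 36 mm from above.
- rack: Wooden drying rack, fixed. Two rails along its y at x = -34 and +34 mm, 18 mm wide, tops at z = 24 mm; fingers may dip into the 50 mm gap between them (battens under it only 12 mm high). Steel dowels, 12 mm thick, 14 mm high, part four bays with centres at y = -117, -39, 39, 117 mm. A stone lies with its length along the rack's x. Origin: footprint centre at worktop level.
- holder: Stone holder (bar clamp), fixed, off the rack's +y or -y end. Aluminium base 62 mm wide, 10 mm high, x = -145 to 117 mm; dark fixed stop 26 mm high (inner face at x = 100 mm); dark sliding jaw 56 mm wide, top at z = 29 mm, at x = -10 to -34 mm when shut; behind it, towards -x, a toothed bar with the red pawl. Origin: on the worktop, mid-width.
- pawl (a joint): Angle of the red pawl (rad): 0 down in the teeth, 0.9 fully up. Hinged on the jaw about the holder's y axis, pivot at the holder's x = -43 mm, z = 24 mm (jaw shut); its arm points to -x and lifts upward. Clear of the teeth above 0.35; a stiff hinge (0.03 N m) keeps it where it is left. While it is down the jaw cannot slide back.
- jaw (a joint): How far the jaw has slid back along the holder's -x (m): 0 shut on the stone, 0.035 fully back. It slides with about 2 N once the pawl is clear and stays where it is left; it can be drawn back by the lifted pawl itself. From 15 mm on the stone is free.
- pawl_fin (a point): Middle of the upright thumb fin at the pawl's free end: 12 mm wide (holder's y), 14 mm long, top 43 mm and this point 35 mm above the worktop when down; 47 mm to -x of the pivot and 11 mm above it. Pinch it from above across its 12 mm and lift.

How it is judged:
By the outcome, as a careful person would: the job done as asked, in the order asked, and still so for the second after the job is handed in, with the robot touching nothing.
It also fails if it takes over 102 s, if anything falls off the work surface, if the arm or the gripper's body presses on something with over 40 N, if the wrist force passes 120 N, or if a joint passes its speed limit or range.

## Working session

There is one attempt and no reset: what is moved stays moved. The work goes in short steps, Python scripts to look and compute and a tool call to move; the robot and the scene stay as the last step left them, time stands still between calls to the robot, and variables do not carry over. Pictures are saved under pics/ and viewed, at most 14 in all, crops included, and the job is handed in when it is done.

Besides the shell and the picture viewer there is one more tool, called by a JSON object that holds its "op" and its "data", one argument or row to a line. move_arm: Moves the arm, as the interface text tells. Its arguments: {"type":"object","properties":{"plan":{"type":"string"},"grip_force":{"type":"number"}},"required":["plan"]}

```bash
ls; mkdir -p pics; python3 - <<'E'
from rig import env, viewer, recognise, pinpoint
import cv2, numpy as np
s=env.observe(); print(s['time_s'],s['position'],np.round(s['tool_rot'],3),s['grip_width'])
for c in ['top','side']:
    im,d=viewer.get_image(c); cv2.imwrite(f'pics/{c}0.png',im[:,:,::-1]); np.save(f'pics/{c}0.npy',d); k=viewer.calibration(c); print(c,{a:np.round(b,4).tolist() for a,b in k.items()})
    for n in ['stone_charcoal','stone_slate','stone_pale','stone_white','rack','holder','pawl_fin']:
        print(n,[(np.round(r['pixel'],1).tolist(),round(r['conf'],2)) for r in pinpoint(c,n)[:2]])
E
```

```text
pics
0.0 [0.16490418 0.52438488 0.23073623] [[-0.954  0.3   -0.001]
 [ 0.3    0.954 -0.001]
 [ 0.    -0.001 -1.   ]] 0.08567502486374114
top {'fx': 379.1105, 'fy': 379.1105, 'cx': 256.5751, 'cy': 193.5795, 'R': [[0.0142, -0.9998, 0.0103], [-0.9887, -0.0155, -0.1491], [0.1493, -0.0081, -0.9888]], 't': [-0.0266, 0.5084, 1.1905]}
stone_charcoal [([343.6, 195.5], 0.69)]
stone_slate [([281.1, 208.8], 0.86)]
stone_pale [([226.4, 208.0], 0.72)]
stone_white [([155.2, 195.1], 0.74)]
rack [([261.7, 155.7], 0.61), ([223.5, 205.6], 0.41)]
holder [([154.1, 195.1], 0.92)]
pawl_fin [([147.0, 220.6], 0.4)]
side {'fx': 466.81, 'fy': 466.81, 'cx': 253.1265, 'cy': 183.0792, 'R': [[-0.9994, 0.0356, 0.0033], [0.015, 0.499, -0.8665], [-0.0325, -0.8659, -0.4992]], 't': [0.5134, 0.0562, 1.3022]}
stone_charcoal [([250.2, 158.2], 0.84)]
stone_slate [([271.4, 189.1], 0.83)]
stone_pale [([270.5, 220.8], 0.82)]
stone_white [([237.9, 282.8], 0.82)]
rack [([207.0, 199.9], 0.72)]
holder [([260.7, 287.4], 0.76)]
pawl_fin [([305.0, 277.9], 0.46), ([257.1, 285.9], 0.16)]
```

View pics/top0.png

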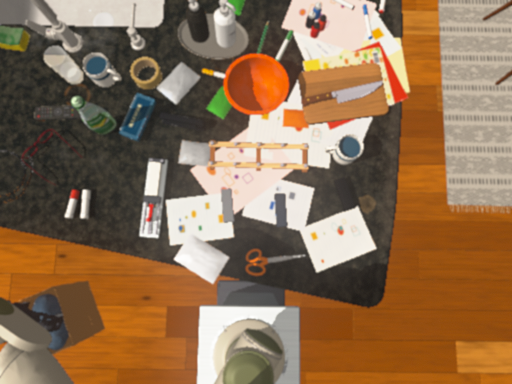

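View pics/side0.png

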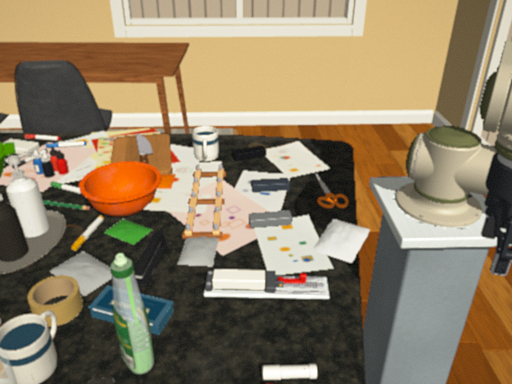

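The top view shows the rack at about (258,155), the holder at (152,198) with the red pawl towards the robot at (149,213), and the stones: pale (227,205), slate (280,209), charcoal about (344,193). The side view agrees with this. Next I measure the poses from depth.

```bash
cat > h.py <<'E'
from rig import env, viewer, recognise, pinpoint
import cv2, numpy as np
def cloud(d,k):
    v,u=np.mgrid[:d.shape[0],:d.shape[1]]
    P=np.stack([(u-k['cx'])/k['fx']*d,(v-k['cy'])/k['fy']*d,d],-1)
    return (P-np.array(k['t']))@np.array(k['R'])
def snap(c):
    k=viewer.calibration(c); im,d=viewer.get_image(c); return im,cloud(d,k)*np.where(d>0,1,np.nan)[...,None],k
def rects(im,W,lo,hi,amin=60,box=None,upx=None):
    Z=W[...,2]; m=((Z>lo)&(Z<hi))
    if box: m&=(W[...,0]>box[0])&(W[...,0]<box[1])&(W[...,1]>box[2])&(W[...,1]<box[3])
    n,L,st,_=cv2.connectedComponentsWithStats(m.astype(np.uint8),connectivity=4)
    for i in range(1,n):
        if st[i,4]<amin: continue
        p=W[L==i]; r=cv2.minAreaRect((p[:,:2]*1000).astype(np.float32))
        print('px',st[i,:5].tolist(),'c',np.round(r[0],1),'size',np.round(r[1],1),'ang',round(r[2],2),'z',np.round(np.percentile(p[:,2]*1000,[5,50,95]),1),'rgb',im[L==i].mean(0).round())
def pix(k,X):
    c=np.array(k['R'])@np.array(X)+k['t']; return [k['fx']*c[0]/c[2]+k['cx'],k['fy']*c[1]/c[2]+k['cy']]
E
python3 - <<'E'
from h import *
k=viewer.calibration('top'); d=np.load('pics/top0.npy'); im=cv2.imread('pics/top0.png')[:,:,::-1]; W=cloud(d,k)
rects(im,W,.018,.034,60,(.2,.8,-.4,.5)); print()
rects(im,W,.006,.06,100,(.2,.8,-.45,.5))
k=viewer.calibration('wrist'); print({a:np.round(b,4).tolist() for a,b in k.items()}, np.round(-np.array(k['R']).T@k['t'],3))
E
```

```text
px [119, 107, 33, 34, 646] c [753.5 394.9] size [ 70.1 119.2] ang 70.43 z [22.5 26.7 30.8] rgb [54. 79. 90.]
px [305, 111, 42, 12, 270] c [ 779.6 -250. ] size [ 40.4 139.8] ang 0.3 z [18.3 20.6 23.4] rgb [191. 128.  73.]
px [209, 142, 100, 8, 464] c [676.2 -23.7] size [331.6  19.5] ang 89.51 z [19.1 22.9 27.7] rgb [231. 190. 136.]
px [149, 158, 16, 11, 72] c [616.1 312.7] size [50.9 30.6] ang 58.05 z [19.5 25.1 32.1] rgb [129. 124. 122.]
px [208, 161, 101, 8, 477] c [608.6 -22.5] size [332.3  18.9] ang 89.3 z [19.2 22.8 27.8] rgb [231. 190. 137.]
px [143, 170, 19, 51, 259] c [501.6 323.3] size [166.7  55.5] ang 1.73 z [20.8 26.9 32.7] rgb [145. 112. 107.]
px [334, 177, 22, 34, 372] c [ 516.1 -309.3] size [109.7  37.5] ang 18.13 z [19.5 24.  28.3] rgb [62. 57. 54.]
px [221, 188, 13, 34, 366] c [472.9  77.4] size [110.2  35.9] ang 6.13 z [20.5 24.1 27.9] rgb [157. 149. 145.]
px [274, 193, 14, 34, 373] c [460.2 -98.4] size [109.6  36.2] ang 4.27 z [20.3 24.  27.7] rgb [109. 106. 109.]

px [119, 107, 33, 34, 683] c [753.5 394.9] size [ 70.1 119.2] ang 70.43 z [15.6 26.5 30.8] rgb [54. 78
[... 734 characters left out ...]
7.7] ang 19.45 z [14.1 23.9 28.2] rgb [62. 57. 54.]
px [221, 188, 13, 35, 373] c [472.9  77.4] size [110.2  35.9] ang 6.13 z [20.  24.1 27.9] rgb [157. 149. 145.]
px [274, 193, 14, 34, 385] c [460.7 -98.3] size [110.6  36.2] ang 4.27 z [19.4 23.9 27.6] rgb [110. 107. 110.]
px [178, 237, 46, 43, 1101] c [300.4 157. ] size [140.2  95.9] ang 60.56 z [ 6.9 13.  19. ] rgb [232. 228. 224.]
px [249, 249, 20, 22, 106] c [299.6 -30.9] size [58.3 57.6] ang 72.56 z [ 6.5  8.7 12.7] rgb [149.  84.  43.]
{'fx': 305.8727, 'fy': 305.8727, 'cx': 260.8253, 'cy': 195.34, 'R': [[0.3006, 0.9538, 0.0003], [0.9092, -0.2866, 0.3021], [0.2882, -0.0905, -0.9533]], 't': [-0.5499, -0.0378, 0.3791]} [0.09  0.548 0.373]
```

```bash
cat >> h.py <<'E'
from scipy.spatial.transform import Rotation as Ro
def rot(yaw):  # tool down, tool y at world angle yaw (deg)
    a=np.radians(yaw); y=np.array([np.cos(a),np.sin(a),0]); z=np.array([0,0,-1.]); return np.stack([np.cross(y,z),y,z],1)
class Plan:
    def __init__(s):
        o=env.observe(); s.p=np.array(o['position']); s.R=np.array(o['tool_rot']); s.rows=[]
    def to(s,p,yaw,w,n=None,turn=True):
        p=np.array(p,float); R1=rot(yaw) if turn else s.R; rv=Ro.from_matrix(s.R.T@R1).as_rotvec()
        n=n or int(max(np.ceil(np.linalg.norm(p-s.p)/.05),np.ceil(np.linalg.norm(rv)/.15),1))
        for i in range(n):
            d=np.round(s.R.T@((p-s.p)/(n-i)),4); r=np.round(rv/n,3)
            s.rows.append(' '.join(f'{x:g}' for x in [*(d+0.),*(r+0.),w])); s.p=s.p+s.R@d; s.R=s.R@Ro.from_rotvec(r).as_matrix()
        return s
    def hold(s,w,n=1):
        s.rows+=[f'0 0 0 0 0 0 {w:g}']*n; return s
    def show(s): print(len(s.rows),'; '.join(s.rows))
def pose():
    o=env.observe(); R=np.array(o['tool_rot']); print('t',round(o['time_s'],2),'p',np.round(np.array(o['position'])*1000,1),'yaw',round(np.degrees(np.arctan2(R[1,1],R[0,1])),2),'w',round(o['grip_width']*1000,1),'f',np.round(o['ft_force'],1))
E
python3 -c "
from h import *
Plan().to((.415,.327,.14),86.4,.05).hold(.05,2).show()"
```

```text
9 -0.0425 -0.0162 0.013 0 0 -0.035 0.05; -0.0419 -0.0177 0.0131 0 0 -0.035 0.05; -0.0413 -0.0192 0.013 0 0 -0.035 0.05; -0.0406 -0.0206 0.0131 0 0 -0.035 0.05; -0.0399 -0.022 0.013 0 0 -0.035 0.05; -0.0391 -0.0233 0.0131 0 0 -0.035 0.05; -0.0382 -0.0247 0.013 0 0 -0.035 0.05; 0 0 0 0 0 0 0.05; 0 0 0 0 0 0 0.05
```

{"op": "move_arm", "data": {
  "plan": "-0.0425 -0.0162 0.013 0 0 -0.035 0.05; -0.0419 -0.0177 0.0131 0 0 -0.035 0.05; -0.0413 -0.0192 0.013 0 0 -0.035 0.05; -0.0406 -0.0206 0.0131 0 0 -0.035 0.05; -0.0399 -0.022 0.013 0 0 -0.035 0.05; -0.0391 -0.0233 0.0131 0 0 -0.035 0.05; -0.0382 -0.0247 0.013 0 0 -0.035 0.05; 0 0 0 0 0 0 0.05; 0 0 0 0 0 0 0.05"
}}

```text
time_s: 1.92
position: [0.4146, 0.3273, 0.1402]
tool_rot: [[-0.998, 0.06, -0.0], [0.06, 0.998, 0.0], [0.0, 0.0, -1.0]]
ft_force: [-0.5, -0.4, -0.4]
grip_width: 0.0498
gripper_force: 0.0
```

```bash
python3 - <<'E'
from h import *
pose()
im,W,k=snap('wrist'); cv2.imwrite('pics/w1.png',im[:,:,::-1]); np.save('pics/w1.npy',W)
rects(im,W,.006,.06,300); print()
rects(im,W,.032,.046,60)
r=im.astype(int); m=(r[...,0]>120)&(r[...,1]<70)&(r[...,2]<80)
p=W[m]; print(m.sum(),[ (a,np.round(np.nanpercentile(p[:,i]*1000,[5,50,95]),1)) for i,a in enumerate('xyz')])
m&=W[...,2]>.036; p=W[m]; print(m.sum(),[ (a,np.round(np.nanpercentile(p[:,i]*1000,[2,50,98]),1)) for i,a in enumerate('xyz')])
print([(x['pixel'],x['conf']) for x in pinpoint('wrist','pawl_fin')])
E
```

```text
t 1.93 p [414.6 327.3 140.2] yaw 86.55 w 49.8 f [-0.5 -0.4 -0.4]
px [0, 0, 141, 143, 14086] c [306.9 171.1] size [111.9  93.3] ang 62.63 z [ 7.1 14.1 17.4] rgb [202. 202. 198.]
px [228, 133, 70, 220, 13490] c [483.5 324.3] size [ 62.1 235.5] ang 86.3 z [ 8.1 12.6 36.5] rgb [173. 166. 162.]
px [469, 182, 43, 96, 2689] c [470.5 543.1] size [24.1 93.2] ang 89.52 z [ 9.  19.3 22.6] rgb [164. 163. 156.]
px [0, 203, 55, 111, 3750] c [472.   79.8] size [110.3  37.3] ang 5.15 z [ 8.2 23.1 24.7] rgb [96. 96. 93.]
px [118, 360, 36, 24, 620] c [626.2 169.1] size [28.3 48.2] ang 5.58 z [ 6.9 10.7 13.7] rgb [161. 161. 157.]

px [256, 193, 14, 18, 239] c [419.6 328.6] size [11.  13.2] ang 86.58 z [34.7 40.9 42.2] rgb [174.  76.  73.]
px [243, 281, 38, 72, 2552] c [539.5 320.7] size [35.9 81.2] ang 86.79 z [34.6 35.9 36.9] rgb [214. 211. 202.]
281 [('x', array([413.4, 454.3, 470.5])), ('y', array([321.9, 325.7, 331.1])), ('z', array([24.6, 26.2, 41. ]))]
49 [('x', array([413.3, 417.9, 426. ])), ('y', array([324.5, 326. , 331.9])), ('z', array([37.1, 40.3, 42.2]))]
[([258.3, 199.8], 0.89)]
```

View pics/w1.png

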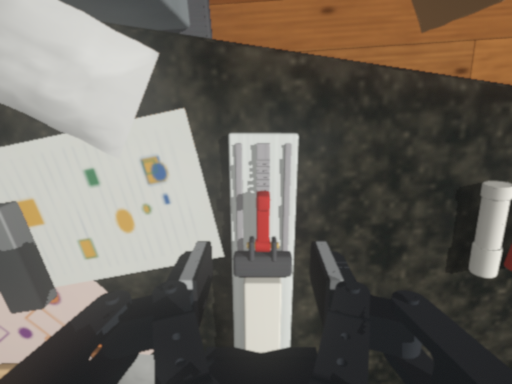

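The wrist view shows the fin at (263,200), the jaw at (262,263) and the white stone below it. I check the heights beside the fin, then plan the pinch.

```bash
python3 - <<'E'
from h import *
W=np.load('pics/w1.npy').reshape(-1,3)*1000; ax=np.array([.998,-.064]); ay=np.array([.064,.998])
r=(W[:,:2]-[419.6,328.6]); u=r@ax; v=r@ay
for a in range(-32,32,5):
    m=(v>a)&(v<a+5)&(abs(u)<12); z=W[m,2]; print(a,a+5,m.sum(),np.round(np.nanpercentile(z,[5,50,98]),1) if m.any() else '')
Plan().to((.4195,.328,.075),86.4,.045,2).to((.4195,.328,.030),86.4,.045,2).hold(.045,1).show()
E
```

```text
-32 -27 250 [  7.9 179.1 183.4]
-27 -22 735 [  9.8 161.5 179.9]
-22 -17 145 [ 8.3 12.2 14.3]
-17 -12 126 [ 8.1  9.1 10.7]
-12 -7 123 [ 8.1  9.  10.3]
-7 -2 167 [ 8.8 32.1 42.4]
-2 3 164 [13.2 40.1 42.5]
3 8 127 [ 8.2 16.8 41.9]
8 13 141 [ 8.   9.  10.4]
13 18 123 [ 7.7  9.  10.3]
18 23 150 [ 8.9 12.7 14.4]
23 28 865 [  9.3 165.9 181.8]
28 33 98 [-1.4  8.3  9.9]
5 -0.0026 0.0002 0.0327 0 0 0.002 0.045; -0.0026 0.0003 0.0327 0 0 0.002 0.045; 0 0 0.0225 0 0 0 0.045; 0 0 0.0225 0 0 0 0.045; 0 0 0 0 0 0 0.045
```

{"op": "move_arm", "data": {
  "plan": "-0.0026 0.0002 0.0327 0 0 0.002 0.045; -0.0026 0.0003 0.0327 0 0 0.002 0.045; 0 0 0.0225 0 0 0 0.045; 0 0 0.0225 0 0 0 0.045; 0 0 0 0 0 0 0.0; 0 0 0 0 0 0 0; 0 0 0 0 0 0 0; 0 0 0 0 0 0 0; 0 0 0 0 0 0 0",
  "grip_force": 30
}}

```text
time_s: 3.15
position: [0.4202, 0.3281, 0.0305]
tool_rot: [[-0.998, 0.064, 0.001], [0.064, 0.998, 0.002], [-0.001, 0.002, -1.0]]
ft_force: [-3.0, 4.9, 1.5]
grip_width: 0.0109
gripper_force: 33.1
```

{"op": "move_arm", "data": {
  "plan": "-0.0013 0 -0.0046 0 0 0 0; -0.0018 0 -0.0045 0 0 0 0; -0.0022 0 -0.0043 0 0 0 0; -0.0026 0 -0.0040 0 0 0 0; -0.0030 0 -0.0038 0 0 0 0; -0.0034 0 -0.0034 0 0 0 0; 0 0 0 0 0 0 0"
}}

```text
time_s: 4.03
position: [0.4347, 0.327, 0.0547]
tool_rot: [[-0.998, 0.064, 0.001], [0.064, 0.998, 0.002], [-0.001, 0.002, -1.0]]
ft_force: [-0.3, 4.6, -3.9]
grip_width: 0.0109
gripper_force: 29.3
```

```bash
python3 - <<'E'
from h import *
pose()
im,W,k=snap('wrist'); cv2.imwrite('pics/w2.png',im[60:,100:420,::-1])
r=im.astype(int); m=(r[...,0]>120)&(r[...,1]<90)&(r[...,2]<90)&(W[...,2]<.1)&(W[...,1]>.29)&(W[...,1]<.36)
p=W[m]*1000; print(m.sum(),[ (a,np.round(np.nanpercentile(p[:,i],[2,50,98]),1)) for i,a in enumerate('xyz')])
E
```

```text
t 4.03 p [434.7 327.   54.7] yaw 86.33 w 10.9 f [-0.3  4.6 -3.9]
1045 [('x', array([420.5, 428. , 470.3])), ('y', array([319.7, 327.5, 333. ])), ('z', array([26.9, 53. , 64.3]))]
```

View pics/w2.png

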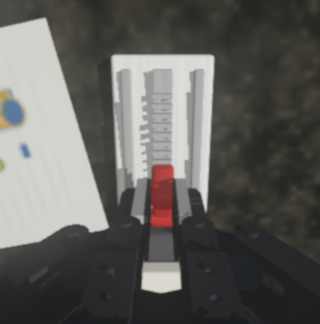

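The pawl is up: in the crop the red fin at (162,195) is between the pads, at z about 53–64 mm. Now I draw the jaw back 33 mm.

{"op": "move_arm", "data": {
  "plan": "0.0055 0 0 0 0 0 0; 0.0055 0 0 0 0 0 0; 0.0055 0 0 0 0 0 0; 0.0055 0 0 0 0 0 0; 0.0055 0 0 0 0 0 0; 0.0050 0 0 0 0 0 0; 0 0 0 0 0 0 0; 0 0 0 0 0 0 0"
}}

```text
time_s: 5.08
position: [0.4019, 0.3291, 0.0546]
tool_rot: [[-0.998, 0.064, 0.0], [0.064, 0.998, 0.002], [-0.0, 0.002, -1.0]]
ft_force: [-0.8, 6.7, -4.1]
grip_width: 0.0106
gripper_force: 29.4
```

```bash
python3 - <<'E'
from h import *
pose()
im,W,k=snap('top')
rects(im,W,.03,.08,15,(.40,.66,.26,.38))
im,W,k=snap('wrist')
r=im.astype(int); m=(r[...,0]>120)&(r[...,1]<90)&(r[...,2]<90)&(W[...,2]<.1)&(W[...,1]>.29)&(W[...,1]<.36)
p=W[m]*1000; print(m.sum(),[ (a,np.round(np.nanpercentile(p[:,i],[2,50,98]),1)) for i,a in enumerate('xyz')])
E
```

```text
t 5.08 p [401.9 329.1  54.6] yaw 86.33 w 10.6 f [-0.8  6.7 -4.1]
px [146, 162, 15, 34, 366] c [555.4 319.1] size [ 36.8 110.3] ang 86.1 z [32.  35.8 39.9] rgb [244. 239. 229.]
1038 [('x', array([387.2, 394.8, 437.2])), ('y', array([321.4, 329.6, 335.4])), ('z', array([26.3, 52.2, 64.1]))]
```

```bash
python3 - <<'E'
from h import *
k=viewer.calibration('top'); W=cloud(np.load('pics/top0.npy'),k); im=cv2.imread('pics/top0.png')[:,:,::-1]
c=im[125:185,190:325]; cv2.imwrite('pics/rackcrop.png',cv2.resize(c,None,fx=5.9,fy=5.9,interpolation=cv2.INTER_CUBIC)[:,:,::-1])
for n,x0 in (('gap',.642),('r-',.6086),('r+',.6762)):
    m=(abs(W[...,0]-x0)<.010)&(abs(W[...,1]+.023)<.18); y=W[m][:,1]; z=W[m][:,2]*1000
    b=np.round((y+.023)*1000/6).astype(int); print(n,[(int(6*i),int(z[b==i].max())) for i in range(-29,30) if (b==i).any() and z[b==i].max()>(16 if n=='gap' else 30)])
P=Plan(); P.hold(.04,2).to((.400,.329,.12),86.3,.05,2).to((.555,.3194,.12),86.1,.06).to((.555,.3194,.022),86.1,.06).hold(.06); P.show()
E
```

```text
gap [(0, 17)]
r- [(-162, 38), (-156, 42), (-150, 36), (-144, 30), (-84, 36), (-78, 37), (-72, 42), (0, 41), (6, 40), (42, 30), (72, 34), (78, 39), (84, 41), (150, 35), (156, 39), (162, 37)]
r+ [(-162, 36), (-156, 40), (-150, 39), (-84, 35), (-78, 39), (-72, 38), (-6, 38), (0, 39), (6, 35), (72, 39), (78, 39), (84, 38), (150, 38), (156, 42), (162, 38)]
11 0 0 0 0 0 0 0.04; 0 0 0 0 0 0 0.04; 0.0009 0 -0.0327 0.001 0 0 0.05; 0.001 -0.0001 -0.0327 0.001 0 0 0.05; -0.0388 0.0001 0 0 0 0.001 0.06; -0.0388 0.0001 0 0 0 0.001 0.06; -0.0389 0.0002 0 0 0 0.001 0.06; -0.0388 0.0001 0 0 0 0.001 0.06; 0 0 0.049 0 0 0 0.06; 0 0.0001 0.049 0 0 0 0.06; 0 0 0 0 0 0 0.06
```

View pics/rackcrop.png

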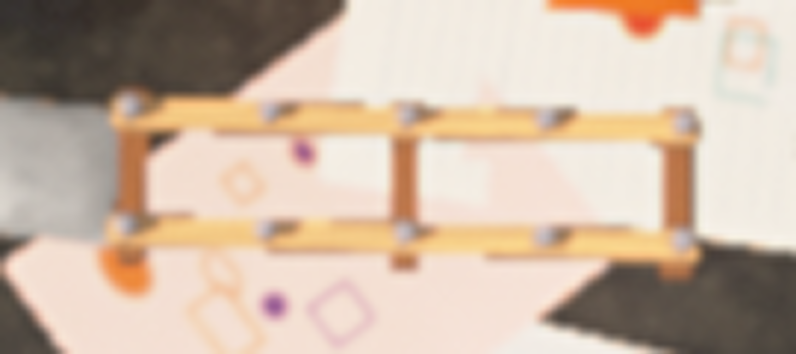

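The crop shows the dowels as separate pegs on the two rails, so fingers can dip into the gap between them. Now release the pawl and go down over the white stone.

{"op": "move_arm", "data": {
  "plan": "0 0 0 0 0 0 0.04; 0 0 0 0 0 0 0.04; 0.001 0 -0.0327 0.001 0 0 0.05; 0.001 0 -0.0327 0.001 0 0 0.05; -0.0388 0.0001 0 0 0 0.001 0.06; -0.0388 0.0001 0 0 0 0.001 0.06; -0.0389 0.0002 0 0 0 0.001 0.06; -0.0388 0.0001 0 0 0 0.001 0.06; 0 0 0.02 0 0 0 0.06; 0 0 0 0 0 0 0.06"
}}

```text
time_s: 6.42
position: [0.5545, 0.3183, 0.0983]
tool_rot: [[-0.998, 0.068, -0.003], [0.068, 0.998, -0.003], [0.003, -0.004, -1.0]]
ft_force: [-0.5, -0.6, 0.1]
grip_width: 0.0601
gripper_force: 0.0
```

```bash
python3 - <<'E'
from h import *
pose()
im,W,k=snap('wrist'); cv2.imwrite('pics/w3.png',im[:,:,::-1])
rects(im,W,.031,.045,150)
rects(im,W,.045,.07,50,(.37,.47,.29,.36))
rects(im,W,.018,.031,150,(.3,.6,.29,.36))
Plan().to((.555,.3194,.022),86.1,.06).show()
E
```

```text
t 6.42 p [554.5 318.3  98.3] yaw 86.08 w 60.1 f [-0.5 -0.6  0.1]
px [253, 0, 21, 11, 175] c [423.3 328.5] size [12.   5.4] ang 86.77 z [31.1 32.2 34. ] rgb [159.  65.  62.]
px [237, 136, 53, 145, 7220] c [555.  319.8] size [ 36.1 110.1] ang 86.25 z [34.7 36.  37. ] rgb [215. 213. 204.]
px [24, 285, 20, 17, 235] c [609.5 135.1] size [11.6 11.7] ang 48.27 z [31.7 36.3 37.7] rgb [111. 106. 104.]
px [220, 5, 87, 81, 4387] c [445.2 327. ] size [56.1 44.8] ang 86.49 z [25.3 27.5 29.7] rgb [104.  90.  89.]
2 -0.0001 0.0005 0.0387 -0.001 -0.001 0 0.06; -0.0002 0.0005 0.0388 -0.001 -0.001 0 0.06
```

View pics/w3.png

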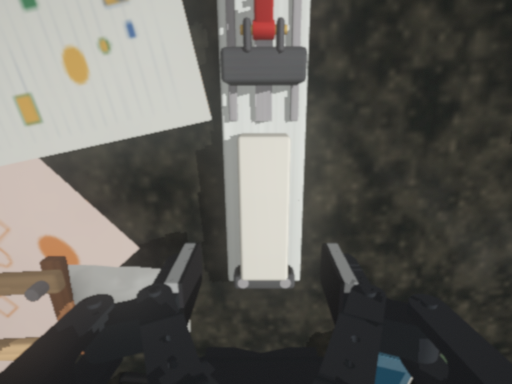

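The white stone is at (263,207), with a clear gap of about 30 mm to the jaw. Descend, grip and lift.

{"op": "move_arm", "data": {
  "plan": "-0.0003 0.0008 0.0387 -0.001 -0.001 -0.001 0.06; -0.0003 0.0007 0.0388 -0.001 -0.001 -0.001 0.06; 0 0 0 0 0 0 0.06; 0 0 0 0 0 0 0.02; 0 0 0 0 0 0 0.02; 0 0 0 0 0 0 0.02; 0 0 0 0 0 0 0.02",
  "grip_force": 60
}}

```text
time_s: 7.35
position: [0.5568, 0.3207, 0.0249]
tool_rot: [[-0.998, 0.066, 0.006], [0.066, 0.998, 0.001], [-0.006, 0.002, -1.0]]
ft_force: [-1.3, -0.5, 7.3]
grip_width: 0.0341
gripper_force: 61.0
```

```bash
python3 - <<'E'
from h import *
pose(); o=env.observe(); p=np.array(o['position']); print(o['gripper_force'])
P=Plan(); P.to((p[0],p[1],.13),86.1,.02,4).to((.600,.15,.16),89.3,.02); P.show()
P=Plan(); P.p=np.array([.6,.15,.16]); P.R=rot(89.3); P.to((.640,-.14,.13),89.3,.02).show()
E
```

```text
t 7.35 p [556.8 320.7  24.9] yaw 86.24 w 34.1 f [-1.3 -0.5  7.3]
60.95731258392334
8 -0.0002 0 -0.0263 0 0.001 0.001 0.02; -0.0001 0.0001 -0.0263 0 0.001 0.001 0.02; -0.0001 0 -0.0262 0 0.001 0.001 0.02; -0.0001 0.0001 -0.0263 0 0.001 0.001 0.02; -0.0137 -0.0418 -0.0075 0 0.001 -0.014 0.02; -0.0132 -0.042 -0.0076 0 0.001 -0.014 0.02; -0.0125 -0.0422 -0.0076 0 0.001 -0.014 0.02; -0.012 -0.0423 -0.0076 0 0.001 -0.014 0.02
6 -0.0073 -0.0482 0.005 0 0 0 0.02; -0.0072 -0.0483 0.005 0 0 0 0.02; -0.0073 -0.0482 0.005 0 0 0 0.02; -0.0072 -0.0483 0.005 0 0 0 0.02; -0.0073 -0.0482 0.005 0 0 0 0.02; -0.0072 -0.0483 0.005 0 0 0 0.02
```

{"op": "move_arm", "data": {
  "plan": "0 0 -0.0263 0 0.001 0.001 0.02; 0 0 -0.0263 0 0.001 0.001 0.02; 0 0 -0.0262 0 0.001 0.001 0.02; 0 0 -0.0263 0 0.001 0.001 0.02; -0.0137 -0.0418 -0.0075 0 0.001 -0.014 0.02; -0.0132 -0.042 -0.0076 0 0.001 -0.014 0.02; -0.0125 -0.0422 -0.0076 0 0.001 -0.014 0.02; -0.012 -0.0423 -0.0076 0 0.001 -0.014 0.02; 0 0 0 0 0 0 0.02; 0 0 0 0 0 0 0.02"
}}

```text
time_s: 8.6
position: [0.5988, 0.15, 0.1579]
tool_rot: [[-1.0, 0.014, -0.005], [0.014, 1.0, 0.001], [0.005, 0.001, -1.0]]
ft_force: [-0.6, 0.4, -2.6]
grip_width: 0.0342
gripper_force: 60.6
```

```bash
python3 - <<'E'
from h import *
pose()
im,W,k=snap('wrist'); cv2.imwrite('pics/w4.png',im[:,:,::-1])
p=np.array(env.observe()['position'])
rects(im,W,p[2]+.004,p[2]+.022,300,(p[0]-.08,p[0]+.08,p[1]-.05,p[1]+.05))
rects(im,W,.031,.045,50,(.55,.75,-.25,.2)); rects(im,W,.018,.030,150,(.55,.75,-.25,.2))
for n in 'top','side':
    im,W,k=snap(n); rects(im,W,p[2]-.0,p[2]+.022,50,(p[0]-.1,p[0]+.1,p[1]-.08,p[1]+.08))
E
```

```text
t 8.6 p [598.8 150.  157.9] yaw 89.2 w 34.2 f [-0.6  0.4 -2.6]
px [192, 149, 138, 204, 15884] c [594.5 150.7] size [109.4  59.9] ang 12.61 z [167.7 169.1 170.8] rgb [188. 186. 177.]
px [66, 196, 17, 14, 165] c [608.1 -21. ] size [11.5 11.2] ang 67.39 z [31.8 36.3 37.7] rgb [165. 160. 159.]
px [152, 196, 15, 13, 152] c [608.9  56.6] size [11.8 10.5] ang 84.39 z [32.3 36.5 38. ] rgb [139. 132. 129.]
px [0, 261, 16, 14, 156] c [675.3 -99.8] size [11.  11.7] ang 50.54 z [31.6 36.2 37.7] rgb [115. 112. 109.]
px [80, 261, 14, 14, 146] c [676.  -21.9] size [11.8 11.5] ang 17.39 z [31.9 36.2 37.6] rgb [122. 119. 116.]
px [160, 261, 13, 14, 138] c [676.8  56.1] size [10.8 11.6] ang 85.28 z [31.6 36.4 37.6] rgb [132. 127. 125.]
px [295, 313, 14, 16, 125] c [739.7 189.4] size [13.9  8.3] ang 58.97 z [32.7 41.7 44.5] rgb [69. 68. 65.]
px [0, 188, 222, 19, 3708] c [608.    6.2] size [212.1  17.9] ang 89.16 z [20.5 22.8 24.2] rgb [182. 159. 128.]
px [0, 252, 198, 18, 2960] c [675.9 -17.1] size [202.1  18.7] ang 89.34 z [19.6 22.7 24.6] rgb [147. 128. 104.]
px [195, 178, 49, 13, 515] c [597.5 161.1] size [ 52.2 109.3] ang 87.85 z [158.8 168.1 173.2] rgb [220. 218. 207.]
```

View pics/w4.png

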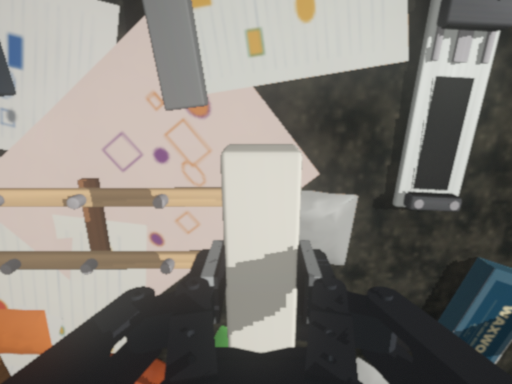

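The wrist view shows the white stone held square at (260,250), and the holder empty on the right. Next, carry it to the far bay.

```bash
python3 - <<'E'
from h import *
P=Plan(); P.to((.6424,-.139,.11),89.25,.02).to((.6424,-.139,.05),89.25,.02,2).hold(.02,2); P.show()
E
```

```text
10 -0.008 -0.0482 0.0078 0 -0.001 0 0.02; -0.0079 -0.0482 0.0078 0 -0.001 0 0.02; -0.0079 -0.0482 0.0079 0 -0.001 0 0.02; -0.0079 -0.0482 0.0079 0 -0.001 0 0.02; -0.0079 -0.0482 0.0079 0 -0.001 0 0.02; -0.008 -0.0481 0.0078 0 -0.001 0 0.02; 0 0 0.03 0 0 0 0.02; 0 -0.0001 0.03 0 0 0 0.02; 0 0 0 0 0 0 0.02; 0 0 0 0 0 0 0.02
```

{"op": "move_arm", "data": {
  "plan": "-0.008 -0.0482 0.0078 0 -0.001 0 0.02; -0.0079 -0.0482 0.0078 0 -0.001 0 0.02; -0.0079 -0.0482 0.0079 0 -0.001 0 0.02; -0.0079 -0.0482 0.0079 0 -0.001 0 0.02; -0.0079 -0.0482 0.0079 0 -0.001 0 0.02; -0.008 -0.0481 0.0078 0 -0.001 0 0.02; 0 0 0.03 0 0 0 0.02; 0 0 0.03 0 0 0 0.02; 0 0 0 0 0 0 0.02; 0 0 0 0 0 0 0.02"
}}

```text
time_s: 10.0
position: [0.6432, -0.1397, 0.0513]
tool_rot: [[-1.0, 0.013, 0.002], [0.013, 1.0, -0.0], [-0.002, -0.0, -1.0]]
ft_force: [0.1, 0.2, -2.3]
grip_width: 0.0345
gripper_force: 60.8
```

```bash
python3 - <<'E'
from h import *
pose()
im,W,k=snap('wrist'); 
r=im.astype(int); m=(r.min(-1)>120)&(abs(W[...,2]-.061)<.006)&(abs(W[...,1]+.139)<.03)
p=W[m]*1000; print(m.sum(),[np.round(np.nanpercentile(p[:,i],[.5,50,99.5]),1) for i in range(3)])
rects(im,W,.031,.042,50,(.55,.75,-.25,.2)); rects(im,W,.018,.030,150,(.55,.75,-.25,.2))
P=Plan(); P.to((.6424,-.139,.0375),89.25,.02,2).show()
E
```

```text
t 10.0 p [ 643.2 -139.7   51.3] yaw 89.26 w 34.5 f [ 0.1  0.2 -2.3]
14844 [array([586.5, 630.2, 692.3]), array([-158.8, -139.5, -119.3]), array([56.9, 62.4, 64.1])]
px [178, 169, 24, 23, 413] c [ 606.3 -177.3] size [11.2 11.3] ang 12.99 z [32.4 36.7 37.9] rgb [117. 115. 113.]
px [323, 169, 24, 23, 417] c [607.4 -99.9] size [11.4 11.5] ang 19.72 z [32.9 36.7 37.9] rgb [162. 158. 156.]
px [464, 169, 30, 23, 507] c [608.3 -22.3] size [11.5 11.9] ang 11.86 z [31.7 36.5 37.9] rgb [145. 141. 140.]
px [68, 253, 18, 18, 156] c [ 652.7 -244.5] size [11.4  5.4] ang 63.59 z [31.9 36.9 41.5] rgb [132. 130. 122.]
px [442, 278, 26, 22, 396] c [676.  -22.9] size [12.3 11.4] ang 44.39 z [31.6 36.4 37.7] rgb [140. 138. 137.]
px [301, 158, 211, 32, 5600] c [608.1 -54.3] size [124.2  18.6] ang 89.2 z [20.6 22.9 24.3] rgb [190. 165. 132.]
px [175, 159, 46, 31, 949] c [ 606.2 -175.5] size [26.3 17.7] ang 88.31 z [20.1 22.7 25.7] rgb [135. 117.  93.]
px [330, 262, 182, 28, 4371] c [675.7 -37. ] size [117.8  18.6] ang 89.33 z [19.5 22.8 24.1] rgb [191. 165. 130.]
2 0.0005 0.0004 0.0071 0 0.001 0 0.02; 0.0004 0.0005 0.007 0 0.001 0 0.02
```

{"op": "move_arm", "data": {
  "plan": "0.0004 0.0003 0.007 0 0.001 0 0.02; 0.0003 0.0003 0.007 0 0.001 0 0.02; 0 0 0 0 0 0 0.02; 0 0 0.0005 0 0 0 0.02"
}}

```text
time_s: 10.55
position: [0.6419, -0.1395, 0.0369]
tool_rot: [[-1.0, 0.014, -0.001], [0.014, 1.0, -0.0], [0.001, -0.0, -1.0]]
ft_force: [-4.7, 1.7, 10.6]
grip_width: 0.0344
gripper_force: 62.3
```

{"op": "move_arm", "data": {
  "plan": "0 0 0 0 0 0 0.05; 0 0 0 0 0 0 0.05; 0 0 -0.02 0 0 0 0.055; 0 0 -0.04 0 0 0 0.055; 0.03 0 -0.04 0 0 0 0.06; 0 0 0 0 0 0 0.06"
}}

```text
time_s: 11.3
position: [0.612, -0.1395, 0.1389]
tool_rot: [[-1.0, 0.014, 0.003], [0.014, 1.0, -0.002], [-0.003, -0.002, -1.0]]
ft_force: [0.2, 0.8, -0.6]
grip_width: 0.0597
gripper_force: 0.0
```

```bash
python3 - <<'E'
from h import *
pose()
im,W,k=snap('wrist')
rects(im,W,.042,.055,400,(.55,.75,-.25,.2));rects(im,W,.031,.042,50,(.55,.75,-.25,.2))
P=Plan().to((.517,-.309,.14),108.5,.07).hold(.07); P.show()
E
```

```text
t 11.3 p [ 612.  -139.5  138.9] yaw 89.19 w 59.7 f [ 0.2  0.8 -0.6]
px [239, 166, 46, 123, 5257] c [ 639.8 -139.6] size [ 36.  110.2] ang 89.15 z [46.7 47.9 49. ] rgb [221. 219. 209.]
px [240, 163, 43, 4, 102] c [ 585.5 -139.2] size [ 1.2 34.4] ang 0.31 z [32.9 37.3 41.8] rgb [168. 165. 156.]
px [209, 182, 14, 15, 169] c [ 606.  -177.5] size [11.3 10.9] ang 1.22 z [33.2 36.6 38. ] rgb [167. 164. 163.]
px [301, 182, 15, 15, 171] c [607.3 -99.9] size [11.3 11.2] ang 77.33 z [32.2 36.6 37.9] rgb [170. 165. 163.]
px [393, 182, 17, 15, 188] c [608.3 -22.5] size [11.4 11.1] ang 27.45 z [32.4 36.6 37.8] rgb [160. 155. 153.]
px [485, 182, 19, 15, 213] c [609.2  55.7] size [11.9 11.6] ang 67.78 z [31.7 36.5 37.9] rgb [150. 145. 144.]
px [213, 254, 14, 15, 149] c [ 673.8 -178.4] size [10.9 11.2] ang 52.78 z [32.1 36.4 37.7] rgb [169. 166. 164.]
px [299, 254, 13, 15, 150] c [ 675.1 -100.8] size [11. 11.] ang 68.5 z [32.1 36.6 37.9] rgb [166. 162. 160.]
px [384, 254, 15, 14, 157] c [675.5 -23.1] size [11.  11.2] ang 8.15 z [32.2 36.7 37.8] rgb [157. 154. 152.]
px [469, 254, 17, 14, 174] c [676.9  54.6] size [11.4 11.2] ang 84.78 z [32.  36.5 37.7] rgb [139. 137. 136.]
5 0.0231 -0.0428 -0.0008 0 0 -0.084 0.07; 0.0267 -0.0406 -0.0008 0 0 -0.084 0.07; 0.03 -0.0383 -0.0008 0 0 -0.084 0.07; 0.033 -0.0356 -0.0007 0 0 -0.084 0.07; 0 0 0 0 0 0 0.07
```

White lies within 1 mm of its bay centre and is square. Now charcoal.

{"op": "move_arm", "data": {
  "plan": "0.0231 -0.0428 -0.0008 0 0 -0.084 0.07; 0.0267 -0.0406 -0.0008 0 0 -0.084 0.07; 0.03 -0.0383 -0.0008 0 0 -0.084 0.07; 0.033 -0.0356 -0.0007 0 0 -0.084 0.07; 0 0 0 0 0 0 0.07; 0 0 0 0 0 0 0.07"
}}

```text
time_s: 12.1
position: [0.5172, -0.3083, 0.1377]
tool_rot: [[-0.949, -0.316, -0.003], [-0.316, 0.949, 0.002], [0.003, 0.003, -1.0]]
ft_force: [1.2, 0.5, 0.3]
grip_width: 0.07
gripper_force: 0.0
```

```bash
python3 - <<'E'
from h import *
pose()
im,W,k=snap('wrist')
rects(im,W,.018,.031,800,(.42,.6,-.4,-.2))
E
```

```text
t 12.1 p [ 517.2 -308.3  137.7] yaw 108.42 w 70.0 f [1.2 0.5 0.3]
px [238, 126, 44, 122, 4946] c [ 515.8 -308.9] size [110.1  36.1] ang 18.68 z [22.7 24.  25.1] rgb [40. 40. 39.]
```

```bash
python3 - <<'E'
from h import *
P=Plan().to((.5158,-.3089,.015),108.68,.065,3).hold(.065); P.show()
E
```

```text
4 0.0005 -0.0002 0.041 0.001 -0.001 -0.001 0.065; 0.0006 -0.0002 0.041 0.001 -0.001 -0.001 0.065; 0.0006 -0.0002 0.0409 0.001 -0.001 -0.001 0.065; 0 0 0 0 0 0 0.065
```

{"op": "move_arm", "data": {
  "plan": "0.0005 -0.0002 0.041 0.001 -0.001 -0.001 0.065; 0.0006 -0.0002 0.041 0.001 -0.001 -0.001 0.065; 0.0006 -0.0002 0.0409 0.001 -0.001 -0.001 0.065; 0 0 0 0 0 0 0.065; 0 0 0 0 0 0 0.02; 0 0 0 0 0 0 0.02; 0 0 0 0 0 0 0.02; 0 0 0 0 0 0 0.02"
}}

```text
time_s: 13.15
position: [0.5166, -0.3103, 0.0182]
tool_rot: [[-0.948, -0.32, 0.005], [-0.32, 0.948, -0.004], [-0.004, -0.005, -1.0]]
ft_force: [0.2, 1.9, 6.2]
grip_width: 0.034
gripper_force: 60.3
```

```bash
python3 - <<'E'
from h import *
pose(); p=np.array(env.observe()['position'])
P=Plan().to((p[0],p[1],.13),108.7,.02,3).to((.58,-.20,.15),100,.02).to((.645,.095,.14),89.1,.02); P.show()
E
```

```text
t 13.15 p [ 516.6 -310.3   18.2] yaw 108.64 w 34.0 f [0.2 1.9 6.2]
13 -0.0001 -0.0002 -0.0373 -0.002 0.001 0 0.02; -0.0001 -0.0001 -0.0372 -0.002 0.001 0 0.02; -0.0001 -0.0001 -0.0373 -0.002 0.001 0 0.02; -0.0318 0.0281 -0.0066 0 0 0.05 0.02; -0.0303 0.0296 -0.0066 0 0 0.05 0.02; -0.0288 0.0312 -0.0067 0 0 0.05 0.02; -0.0165 0.0399 0.0015 0 0 0.027 0.02; -0.0154 0.0403 0.0015 0 0 0.027 0.02; -0.0143 0.0407 0.0015 0 0 0.027 0.02; -0.0132 0.0411 0.0014 0 0 0.027 0.02; -0.0121 0.0414 0.0015 0 0 0.027 0.02; -0.011 0.0417 0.0014 0 0 0.027 0.02; -0.0099 0.042 0.0015 0 0 0.027 0.02
```

{"op": "move_arm", "data": {
  "plan": "0 0 -0.0373 -0.002 0.001 0 0.02; 0 0 -0.0372 -0.002 0.001 0 0.02; 0 0 -0.0373 -0.002 0.001 0 0.02; -0.0318 0.0281 -0.0066 0 0 0.05 0.02; -0.0303 0.0296 -0.0066 0 0 0.05 0.02; -0.0288 0.0312 -0.0067 0 0 0.05 0.02; -0.0165 0.0399 0.0015 0 0 0.027 0.02; -0.0154 0.0403 0.0015 0 0 0.027 0.02; -0.0143 0.0407 0.0015 0 0 0.027 0.02; -0.0132 0.0411 0.0014 0 0 0.027 0.02; -0.0121 0.0414 0.0015 0 0 0.027 0.02; -0.011 0.0417 0.0014 0 0 0.027 0.02"
}}

```text
time_s: 14.65
position: [0.6348, 0.0547, 0.1406]
tool_rot: [[-1.0, -0.012, -0.002], [-0.012, 1.0, 0.003], [0.002, 0.003, -1.0]]
ft_force: [0.3, -1.0, -2.6]
grip_width: 0.0335
gripper_force: 60.8
```

```bash
python3 - <<'E'
from h import *
pose()
P=Plan().to((.6445,.095,.12),89.1,.02).to((.6445,.095,.056),89.1,.02,2).hold(.02,2); P.show()
E
```

```text
t 14.65 p [634.8  54.7 140.6] yaw 90.7 w 33.5 f [ 0.3 -1.  -2.6]
5 -0.0102 0.0401 0.0207 0.003 -0.002 0.028 0.02; 0 0 0.032 0 0 0 0.02; 0 0 0.032 0 0 0 0.02; 0 0 0 0 0 0 0.02; 0 0 0 0 0 0 0.02
```

{"op": "move_arm", "data": {
  "plan": "-0.0102 0.0401 0.0207 0.003 -0.002 0.028 0.02; 0 0 0.032 0 0 0 0.02; 0 0 0.032 0 0 0 0.02; 0 0 0 0 0 0 0.02; 0 0 0 0 0 0 0.02"
}}

```text
time_s: 15.28
position: [0.645, 0.0934, 0.0569]
tool_rot: [[-1.0, 0.015, 0.002], [0.015, 1.0, -0.0], [-0.002, -0.0, -1.0]]
ft_force: [-0.8, -0.9, -2.3]
grip_width: 0.0336
gripper_force: 60.8
```

```bash
cat >> h.py <<'E'
def held(y,zt):
    """held stone: extents of top face (mm) and pegs, from the wrist"""
    pose(); im,W,k=snap('wrist'); m=(abs(W[...,2]-zt)<.005)&(abs(W[...,1]-y)<.03)&(W[...,0]<.66)
    p=W[m]*1000; print('top z',np.nanmedian(p[:,2]).round(1),'x near edge',np.nanpercentile(p[:,0],.5).round(1))
    q=p[(p[:,0]>590)&(p[:,0]<610)]; print('y',np.nanpercentile(q[:,1],[1,99]).round(1),np.nanpercentile(q[:,1],[1,99]).mean().round(1))
    rects(im,W,.031,.042,50,(.58,.70,-.25,.2))
E
python3 - <<'E'
from h import *
held(.095,.063)
E
```

```text
t 15.28 p [645.   93.4  56.9] yaw 89.15 w 33.6 f [-0.8 -0.9 -2.3]
top z 62.6 x near edge 589.7
y [ 76.6 111.4] 94.0
px [237, 145, 55, 1, 55] c [589.7  96. ] size [27.7  0.3] ang 89.24 z [40.2 41.  41.7] rgb [135. 120. 112.]
px [322, 168, 23, 23, 391] c [610.1 134.2] size [11.3 11.2] ang 44.94 z [33.  36.7 37.8] rgb [166. 161. 160.]
px [40, 169, 27, 23, 466] c [608.2 -20.9] size [11.7 11.7] ang 21.17 z [32.  36.5 37.8] rgb [174. 169. 167.]
px [182, 169, 23, 22, 391] c [609.1  56.7] size [11.6 11.3] ang 45.16 z [33.  36.7 37.9] rgb [127. 121. 118.]
px [65, 275, 24, 21, 359] c [675.7 -21.9] size [11.7 11.4] ang 82.74 z [32.  36.4 37.6] rgb [121. 118. 116.]
```

{"op": "move_arm", "data": {
  "plan": "0.0003 0.0008 0.0075 0 0 0 0.02; 0.0003 0.0007 0.0073 0 0 0 0.02; 0 0 0 0 0 0 0.02; 0 0 0 0 0 0 0.02"
}}

```text
time_s: 15.82
position: [0.6439, 0.0948, 0.0422]
tool_rot: [[-1.0, 0.015, 0.001], [0.015, 1.0, -0.001], [-0.001, -0.001, -1.0]]
ft_force: [-4.5, -0.7, 13.0]
grip_width: 0.0339
gripper_force: 62.4
```

{"op": "move_arm", "data": {
  "plan": "0 0 0 0 0 0 0.05; 0 0 0 0 0 0 0.05; 0 0 -0.02 0 0 0 0.055; 0 0 -0.04 0 0 0 0.055; 0.03 0 -0.04 0 0 0 0.06; 0 0 0 0 0 0 0.06"
}}

```text
time_s: 16.58
position: [0.6138, 0.0956, 0.1434]
tool_rot: [[-1.0, 0.014, 0.004], [0.014, 1.0, -0.0], [-0.004, 0.0, -1.0]]
ft_force: [0.2, -0.1, 0.1]
grip_width: 0.0601
gripper_force: 0.0
```

```bash
python3 - <<'E'
from h import *
pose()
im,W,k=snap('wrist')
rects(im,W,.042,.055,400,(.55,.75,-.25,.2));rects(im,W,.031,.042,50,(.55,.75,-.25,.2))
P=Plan().to((.473,.0775,.14),96,.07).hold(.07); P.show()
E
```

```text
t 16.57 p [613.8  95.6 143.4] yaw 89.17 w 60.1 f [ 0.2 -0.1  0.1]
px [238, 167, 45, 120, 5060] c [643.1  94.8] size [ 36.  109.6] ang 89.17 z [46.6 48.  49. ] rgb [57. 52. 49.]
px [0, 198, 25, 89, 1179] c [ 654.7 -122.3] size [18.3 84.6] ang 76.97 z [42.8 47.3 48.7] rgb [165. 163. 154.]
px [0, 164, 33, 119, 1155] c [ 639.8 -121.8] size [  3.3 109.6] ang 89.08 z [31.6 36.3 41.4] rgb [176. 174. 165.]
px [240, 164, 42, 3, 120] c [588.7  95.9] size [34.1  1.2] ang 88.33 z [31.6 36.1 40.7] rgb [75. 66. 61.]
px [24, 182, 19, 15, 206] c [607.2 -98.9] size [12.  11.2] ang 80.77 z [31.7 36.4 37.8] rgb [170. 165. 163.]
px [116, 182, 16, 15, 181] c [608.1 -21.3] size [11.5 11.2] ang 66.28 z [32.2 36.5 38. ] rgb [172. 167. 165.]
px [208, 182, 14, 15, 163] c [608.9  56.5] size [11.2 11.2] ang 40.02 z [32.8 36.7 37.9] rgb [171. 166. 164.]
px [299, 182, 14, 14, 165] c [609.8 133.9] size [11.  10.8] ang 87.79 z [32.  36.6 38.1] rgb [163. 158. 157.]
px [296, 252, 14, 15, 142] c [677.7 133.5] size [11.1 11.2] ang 55.49 z [32.4 36.6 37.9] rgb [155. 151. 151.]
px [42, 253, 17, 14, 172] c [ 675.  -100.1] size [12.4 11.8] ang 65.34 z [31.6 36.1 37.7] rgb [122. 118. 115.]
px [127, 253, 15, 14, 156] c [675.8 -22.3] size [11.2 11.7] ang 29.83 z [31.8 36.4 37.8] rgb [123. 120. 117.]
px [212, 253, 14, 14, 144] c [676.7  55.2] size [11.1 11.7] ang 38.04 z [32.1 36.5 37.6] rgb [165. 161. 160.]
4 0.0468 -0.0067 0.0004 0 0 -0.04 0.07; 0.0471 -0.0048 0.0003 0 0 -0.04 0.07; 0.0472 -0.003 0.0004 0 0 -0.04 0.07; 0 0 0 0 0 0 0.07
```

Charcoal is at (643.1, 94.8), against a bay centre of about (643.3, 94.8). Now pale.

{"op": "move_arm", "data": {
  "plan": "0.0468 -0.0067 0.0004 0 0 -0.04 0.07; 0.0471 -0.0048 0.0003 0 0 -0.04 0.07; 0.0472 -0.003 0.0004 0 0 -0.04 0.07; 0 0 0 0 0 0 0.07; 0 0 0 0 0 0 0.07"
}}

```text
time_s: 17.25
position: [0.4738, 0.0772, 0.1387]
tool_rot: [[-0.995, -0.105, -0.001], [-0.105, 0.995, 0.0], [0.001, 0.0, -1.0]]
ft_force: [0.9, -0.5, -0.1]
grip_width: 0.07
gripper_force: 0.0
```

```bash
python3 - <<'E'
from h import *
pose()
im,W,k=snap('wrist')
rects(im,W,.018,.031,800,(.38,.56,0,.15))
E
```

```text
t 17.25 p [473.8  77.2 138.7] yaw 96.0 w 70.0 f [ 0.9 -0.5 -0.1]
px [241, 126, 43, 121, 4887] c [472.1  78.3] size [109.5  36.1] ang 6.12 z [22.7 24.  25.1] rgb [137. 136. 134.]
```

{"op": "move_arm", "data": {
  "plan": "0.0005 0.0004 0.0412 0 0 -0.001 0.065; 0.0005 0.0004 0.0412 0 0 -0.001 0.065; 0.0006 0.0005 0.0412 0 0 0 0.065; 0 0 0 0 0 0 0.065; 0 0 0 0 0 0 0.02; 0 0 0 0 0 0 0.02; 0 0 0 0 0 0 0.02; 0 0 0 0 0 0 0.02"
}}

```text
time_s: 18.3
position: [0.4723, 0.0784, 0.0174]
tool_rot: [[-0.994, -0.107, 0.003], [-0.107, 0.994, -0.0], [-0.003, -0.001, -1.0]]
ft_force: [-0.9, 0.1, 7.3]
grip_width: 0.0339
gripper_force: 60.4
```

```bash
python3 - <<'E'
from h import *
pose(); p=np.array(env.observe()['position'])
P=Plan().to((p[0],p[1],.13),96.1,.02,3).to((.6425,-.0615,.14),89.1,.02).to((.6425,-.0615,.0575),89.1,.02,2).hold(.02,2); P.show()
E
```

```text
t 18.3 p [472.3  78.4  17.4] yaw 96.15 w 33.9 f [-0.9  0.1  7.3]
12 -0.0001 0 -0.0375 0 0.001 0 0.02; -0.0001 0 -0.0376 0 0.001 0 0.02; 0 -0.0001 -0.0375 0 0.001 0 0.02; -0.0309 -0.0315 -0.002 0 0 0.025 0.02; -0.0316 -0.0307 -0.002 0 0 0.025 0.02; -0.0324 -0.0299 -0.002 0 0 0.025 0.02; -0.0331 -0.029 -0.002 0 0 0.025 0.02; -0.0338 -0.0282 -0.0019 0 0 0.025 0.02; 0 0 0.0412 0 0 -0.001 0.02; 0 0.0001 0.0413 0 0 -0.001 0.02; 0 0 0 0 0 0 0.02; 0 0 0 0 0 0 0.02
```

{"op": "move_arm", "data": {
  "plan": "0 0 -0.0375 0 0.001 0 0.02; 0 0 -0.0376 0 0.001 0 0.02; 0 0 -0.0375 0 0.001 0 0.02; -0.0309 -0.0315 -0.002 0 0 0.025 0.02; -0.0316 -0.0307 -0.002 0 0 0.025 0.02; -0.0324 -0.0299 -0.002 0 0 0.025 0.02; -0.0331 -0.029 -0.002 0 0 0.025 0.02; -0.0338 -0.0282 -0.0019 0 0 0.025 0.02; 0 0 0.0412 0 0 -0.001 0.02; 0 0 0.0413 0 0 -0.001 0.02; 0 0 0 0 0 0 0.02; 0 0 0 0 0 0 0.02"
}}

```text
time_s: 19.8
position: [0.6421, -0.0615, 0.0573]
tool_rot: [[-1.0, 0.016, -0.001], [0.016, 1.0, -0.001], [0.001, -0.001, -1.0]]
ft_force: [0.2, -0.5, -0.7]
grip_width: 0.0338
gripper_force: 60.8
```

```bash
python3 - <<'E'
from h import *
held(-.0615,.063)
E
```

```text
t 19.8 p [642.1 -61.5  57.3] yaw 89.1 w 33.8 f [ 0.2 -0.5 -0.7]
top z 63.9 x near edge 587.3
y [-78.4 -43.5] -61.0
px [81, 142, 87, 152, 1252] c [ 627.9 -123.5] size [100.8  31.4] ang 18.56 z [31.6 36.7 41.3] rgb [176. 173. 165.]
px [474, 156, 38, 165, 1995] c [647.   76.8] size [  3.2 101.2] ang 89.1 z [31.5 36.  41.3] rgb [21. 20. 20.]
px [458, 169, 27, 23, 467] c [609.1  55.8] size [11.3 12. ] ang 10.75 z [31.9 36.6 37.8] rgb [145. 141. 141.]
px [181, 170, 23, 23, 386] c [607.3 -99.3] size [11.5 11.3] ang 11.68 z [32.9 36.7 37.9] rgb [119. 114. 112.]
px [320, 170, 23, 22, 381] c [608.1 -21.9] size [11.3 11.1] ang 77.74 z [33.  36.7 37.9] rgb [160. 155. 154.]
px [40, 171, 26, 22, 449] c [ 606.2 -176.7] size [11.4 12. ] ang 1.02 z [32.1 36.4 37.7] rgb [163. 160. 160.]
px [438, 275, 23, 22, 355] c [676.8  54.8] size [11. 12.] ang 68.6 z [32.  36.4 37.8] rgb [135. 133. 133.]
px [64, 276, 24, 22, 360] c [ 674.1 -178.3] size [11.4 12.2] ang 18.15 z [31.8 36.4 37.7] rgb [116. 114. 112.]
```

{"op": "move_arm", "data": {
  "plan": "0 0.0002 0.008 0 0 0 0.02; 0 0.0002 0.0079 0 0 0 0.02; 0 0 0 0 0 0 0.02; 0 0 0 0 0 0 0.02"
}}

```text
time_s: 20.35
position: [0.6415, -0.0611, 0.0414]
tool_rot: [[-1.0, 0.016, -0.002], [0.016, 1.0, -0.001], [0.002, -0.001, -1.0]]
ft_force: [-6.3, 0.9, 14.8]
grip_width: 0.0339
gripper_force: 62.6
```

{"op": "move_arm", "data": {
  "plan": "0 0 0 0 0 0 0.05; 0 0 0 0 0 0 0.05; 0 0 -0.02 0 0 0 0.055; 0 0 -0.04 0 0 0 0.055; 0.03 0 -0.04 0 0 0 0.06; 0 0 0 0 0 0 0.06"
}}

```text
time_s: 21.1
position: [0.6116, -0.0607, 0.1423]
tool_rot: [[-1.0, 0.016, 0.001], [0.016, 1.0, -0.002], [-0.001, -0.002, -1.0]]
ft_force: [1.0, 0.4, 0.1]
grip_width: 0.06
gripper_force: 0.0
```

```bash
python3 - <<'E'
from h import *
pose()
im,W,k=snap('wrist')
rects(im,W,.042,.055,1500,(.55,.75,-.25,.2))
P=Plan().to((.4605,-.098,.14),94.3,.07).hold(.07); P.show()
E
```

```text
t 21.1 p [611.6 -60.7 142.3] yaw 89.09 w 60.0 f [1.  0.4 0.1]
px [140, 167, 52, 112, 3937] c [ 634.6 -139.2] size [36.2 99.3] ang 88.97 z [46.1 47.9 49. ] rgb [196. 193. 184.]
px [413, 167, 67, 121, 5486] c [643.1  94.6] size [ 37.4 109.5] ang 89.45 z [44.9 48.  49.1] rgb [38. 36. 35.]
px [239, 168, 45, 121, 5117] c [641.3 -61.2] size [ 36.  110.2] ang 89.12 z [46.6 48.  49. ] rgb [131. 130. 128.]
5 0.0376 -0.01 0.0001 0 0 -0.023 0.07; 0.0378 -0.0091 0.0002 0 0 -0.023 0.07; 0.0381 -0.0082 0.0001 0 0 -0.023 0.07; 0.0382 -0.0073 0.0002 0 0 -0.023 0.07; 0 0 0 0 0 0 0.07
```

{"op": "move_arm", "data": {
  "plan": "0.0376 -0.01 0.0001 0 0 -0.023 0.07; 0.0378 -0.0091 0.0002 0 0 -0.023 0.07; 0.0381 -0.0082 0.0001 0 0 -0.023 0.07; 0.0382 -0.0073 0.0002 0 0 -0.023 0.07; 0 0 0 0 0 0 0.07; 0 0 0 0 0 0 0.07"
}}

```text
time_s: 21.9
position: [0.4611, -0.0981, 0.1387]
tool_rot: [[-0.997, -0.076, -0.004], [-0.076, 0.997, 0.0], [0.004, 0.0, -1.0]]
ft_force: [0.4, 0.4, -0.7]
grip_width: 0.0699
gripper_force: 0.0
```

```bash
python3 - <<'E'
from h import *
pose()
im,W,k=snap('wrist')
rects(im,W,.018,.031,800,(.38,.56,-.17,0))
E
```

```text
t 21.9 p [461.1 -98.1 138.7] yaw 94.34 w 69.9 f [ 0.4  0.4 -0.7]
px [240, 127, 43, 121, 4913] c [460.  -97.7] size [110.1  36. ] ang 4.28 z [22.7 24.  25.1] rgb [91. 95. 99.]
```

{"op": "move_arm", "data": {
  "plan": "0.0002 0.0002 0.0412 0 -0.001 0 0.065; 0.0002 0.0002 0.0412 0 -0.001 0 0.065; 0.0003 0.0001 0.0412 0 -0.001 0 0.065; 0 0 0 0 0 0 0.065; 0 0 0 0 0 0 0.02; 0 0 0 0 0 0 0.02; 0 0 0 0 0 0 0.02; 0 0 0 0 0 0 0.02"
}}

```text
time_s: 22.95
position: [0.4604, -0.0977, 0.0174]
tool_rot: [[-0.997, -0.076, 0.003], [-0.076, 0.997, -0.001], [-0.002, -0.002, -1.0]]
ft_force: [-0.2, 2.6, 6.5]
grip_width: 0.0337
gripper_force: 60.2
```

```bash
python3 - <<'E'
from h import *
pose(); p=np.array(env.observe()['position'])
P=Plan().to((p[0],p[1],.14),94.3,.02,3).to((.643,.0168,.14),89.1,.02).to((.643,.0168,.0585),89.1,.02,2).hold(.02,2); P.show()
E
```

```text
t 22.95 p [460.4 -97.7  17.4] yaw 94.37 w 33.7 f [-0.2  2.6  6.5]
12 -0.0001 -0.0001 -0.0409 -0.001 0.001 0 0.02; -0.0001 0 -0.0409 -0.001 0.001 0 0.02; 0 0 -0.0408 -0.001 0.001 0 0.02; -0.0382 0.0201 0 0 0 0.018 0.02; -0.0378 0.0207 0 0 0 0.018 0.02; -0.0374 0.0214 0 0 0 0.018 0.02; -0.037 0.0221 0 0 0 0.018 0.02; -0.0366 0.0228 0 0 0 0.018 0.02; 0 -0.0001 0.0408 0.001 0 0.001 0.02; 0 0 0.0407 0.001 0 0.001 0.02; 0 0 0 0 0 0 0.02; 0 0 0 0 0 0 0.02
```

{"op": "move_arm", "data": {
  "plan": "0 0 -0.0409 -0.001 0.001 0 0.02; 0 0 -0.0409 -0.001 0.001 0 0.02; 0 0 -0.0408 -0.001 0.001 0 0.02; -0.0382 0.0201 0 0 0 0.018 0.02; -0.0378 0.0207 0 0 0 0.018 0.02; -0.0374 0.0214 0 0 0 0.018 0.02; -0.037 0.0221 0 0 0 0.018 0.02; -0.0366 0.0228 0 0 0 0.018 0.02; 0 0 0.0408 0.001 0 0.001 0.02; 0 0 0.0407 0.001 0 0.001 0.02; 0 0 0 0 0 0 0.02; 0 0 0 0 0 0 0.02"
}}

```text
time_s: 24.45
position: [0.6428, 0.0169, 0.0585]
tool_rot: [[-1.0, 0.016, -0.001], [0.016, 1.0, 0.0], [0.001, 0.0, -1.0]]
ft_force: [1.0, 0.2, -2.7]
grip_width: 0.034
gripper_force: 61.5
```

```bash
python3 - <<'E'
from h import *
held(.0168,.064)
E
```

```text
t 24.45 p [642.8  16.9  58.5] yaw 89.09 w 34.0 f [ 1.   0.2 -2.7]
top z 65.1 x near edge 587.2
y [ 0.2 35. ] 17.6
px [354, 142, 86, 152, 1207] c [630.9  79. ] size [ 31.1 101. ] ang 69.97 z [31.6 36.6 41.3] rgb [52. 45. 41.]
px [0, 143, 50, 177, 2571] c [ 640.2 -121.6] size [  4.3 109.7] ang 89.88 z [31.6 36.5 41.4] rgb [185. 183. 174.]
px [83, 143, 85, 151, 1229] c [629.5 -45. ] size [100.9  31. ] ang 18.25 z [31.5 36.6 41.5] rgb [110. 109. 107.]
px [455, 169, 27, 23, 448] c [610.1 133.8] size [11.6 11.9] ang 17.32 z [32.1 36.5 37.8] rgb [152. 149. 149.]
px [180, 170, 23, 23, 386] c [608.2 -21.5] size [11.3 11.5] ang 13.52 z [32.8 36.7 37.7] rgb [120. 115. 113.]
px [319, 170, 22, 22, 374] c [609.2  56. ] size [11.7 11.3] ang 5.7 z [33.1 36.7 37.8] rgb [167. 163. 162.]
px [40, 171, 27, 22, 446] c [607.3 -99.2] size [12.3 11.2] ang 78.58 z [32.1 36.4 37.8] rgb [172. 167. 166.]
px [435, 274, 24, 22, 356] c [677.6 133.1] size [11.9 11.8] ang 85.9 z [32.  36.4 37.7] rgb [142. 140. 140.]
px [64, 276, 24, 21, 348] c [ 675. -100.] size [11.3 11.7] ang 26.8 z [31.9 36.4 37.6] rgb [119. 116. 115.]
```

{"op": "move_arm", "data": {
  "plan": "-0.0004 -0.0002 0.0086 0 0 0 0.02; -0.0004 -0.0002 0.0085 0 0 0 0.02; 0 0 0 0 0 0 0.02; 0 0 0 0 0 0 0.02; 0 0 0 0 0 0 0.05; 0 0 0 0 0 0 0.05; 0 0 -0.02 0 0 0 0.055; 0 0 -0.04 0 0 0 0.055; 0.04 0 -0.04 0 0 0 0.06; 0.02 0 -0.03 0 0 0 0.06; 0 0 0 0 0 0 0.06; 0 0 0 0 0 0 0.06"
}}

```text
time_s: 26.0
position: [0.5833, 0.0175, 0.1683]
tool_rot: [[-1.0, 0.016, -0.005], [0.016, 1.0, 0.001], [0.005, 0.001, -1.0]]
ft_force: [-0.5, 0.3, -1.0]
grip_width: 0.0603
gripper_force: 0.0
```

```bash
python3 - <<'E'
from h import *
pose()
im,W,k=snap('wrist'); cv2.imwrite('pics/w5.png',im[:,:,::-1])
rects(im,W,.043,.055,1000,(.55,.75,-.25,.2)); rects(im,W,.031,.042,60,(.58,.70,-.25,.2))
im,W,k=snap('top'); rects(im,W,.037,.056,100,(.55,.75,-.25,.2))
E
```

```text
t 26.0 p [583.3  17.5 168.3] yaw 89.09 w 60.3 f [-0.5  0.3 -1. ]
px [241, 193, 40, 106, 3932] c [641.5  16.5] size [ 36.  109.5] ang 89.09 z [46.6 48.  49.1] rgb [86. 87. 90.]
px [69, 194, 57, 106, 4008] c [ 639.8 -139.4] size [ 37.2 110.4] ang 88.96 z [45.6 47.9 49. ] rgb [190. 187. 178.]
px [156, 194, 43, 70, 2160] c [620.8 -60.8] size [36.3 69.3] ang 88.9 z [46.2 47.9 49. ] rgb [132. 131. 128.]
px [323, 194, 44, 72, 2211] c [623.9  94.7] size [36.1 71.3] ang 89.34 z [46.1 47.9 49. ] rgb [56. 50. 47.]
px [242, 190, 38, 5, 131] c [587.6  17.4] size [34.8  1.6] ang 88.35 z [31.5 37.1 41.4] rgb [82. 78. 78.]
px [321, 190, 43, 56, 256] c [609.   82.3] size [29.2 65.8] ang 57.16 z [31.4 36.6 41.3] rgb [68. 59. 54.]
px [75, 191, 55, 104, 666] c [ 635.4 -123.5] size [114.   31.9] ang 15.91 z [31.7 36.5 41.3] rgb [179. 177. 168.]
px [159, 191, 43, 67, 261] c [614.2 -46.8] size [76.1 30.6] ang 26.56 z [31.7 36.1 41.5] rgb [115. 114. 111.]
px [214, 206, 13, 13, 130] c [608.1 -21.7] size [11.1 11.3] ang 44.05 z [32.5 36.7 37.9] rgb [163. 159. 158.]
px [295, 206, 13, 13, 127] c [608.8  56. ] s
[... 472 characters left out ...]
36.4 38.2] rgb [144. 141. 141.]
px [218, 268, 12, 13, 115] c [675.7 -22.6] size [10.9 11.1] ang 45.88 z [32.4 36.4 37.5] rgb [163. 160. 159.]
px [293, 268, 12, 13, 119] c [676.7  55.3] size [11.  10.9] ang 45.17 z [32.1 36.5 37.6] rgb [156. 152. 152.]
px [65, 269, 15, 13, 135] c [ 674.1 -177.9] size [11.2 11.7] ang 55.52 z [31.8 36.3 37.6] rgb [152. 150. 148.]
px [142, 269, 13, 12, 121] c [ 674.8 -100. ] size [10.8 10.9] ang 86.99 z [32.2 36.3 37.6] rgb [165. 162. 161.]
px [265, 138, 12, 33, 204] c [640.1 -62.6] size [ 33.7 107.8] ang 88.63 z [42.4 47.7 51.7] rgb [146. 139. 134.]
px [289, 138, 11, 34, 364] c [ 640.2 -139.5] size [ 33.7 110.6] ang 89.86 z [43.9 47.8 51.4] rgb [223. 215. 204.]
```

View pics/w5.png

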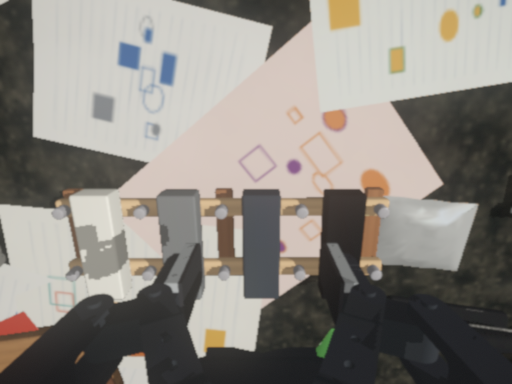

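The rack holds white (98,245), pale (180,230), slate (261,245) and charcoal (342,225) from far to near the holder. All lie flat, square and within about 1 mm of their bay centres, and the robot touches nothing. Handing in.

```bash
python3 -c "
from rig import env
print(env.close_job())"
```

```text
the job is handed in; nothing more can be done
None
```

Done and handed in at about 26 s: the white stone is out of the holder, and all four stones lie flat and square on the rack, each within about 1 mm of its bay centre, charcoal nearest the holder, then slate, pale and white.

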